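Square the drilling template in the jig

ROBOT

A 6-joint arm with a two-finger parallel gripper is mounted at the origin on the work surface. World frame = base frame: x ahead of the robot, y to its left, z up, the work surface at z = 0. Lengths are in mm, angles in rad, forces in N, time in s.
With the tool pointing down it reaches from about 350 to 875 mm from the base axis. Payload 4.2 kg.
Tool frame: the origin (TCP) lies midway between the tips of the shut fingers; the grasp point (between the pads) lies 19 mm behind it (arm.grip_point_offset is the distance from the TCP to the grasp point, in mm); y points along the fingers, z is the direction in which the jaws open and shut, and the axes are right-handed (so a half turn about y gives the same grasp; the last joint's range is limited). The gripper opens to 85 mm and grips with 20 to 120 N. Pads are 22 mm wide; open, the fingers measure 114 mm over their backs; the gripper's body (76 mm by 85 mm) begins 54 mm behind the grasp point. The pads swing forward as they close: fully open they stand 13 mm farther back than shut.
Start: joints at [-0.913, 0.385, 0.008, 0, -1.194, -0.259], TCP at [242.709, -575.927, 231.312] pointing down, gripper open.
Joint ranges: [-3.14, 3.14], [-1.21, 2.06], [-1.07, 1.41], [-3.16, 2.05], [-2.99, -0.16], [-3.1, 3.1]. Speed limits (rad/s): [2.79, 2.79, 3.14, 3.14, 3.14, 3.14].

INTERFACE

Orientations are given as a unit quaternion [x, y, z, w].
In Python, from bench import arm, optics, job_done, spotter gives the robot as it stands.
- The arm moves only by the tool jog_arm, never from a script. Its arguments are lists of equal length, an entry for each row: "translation": the shift along the tool's x, y, z in units of 50 mm (1.0 is 50 mm), a list of three; "rot": the turn, a rotation vector about the tool's x, y, z in units of 8 degrees (1.0 is 8 degrees), a list of three; "gripper": the opening, from 0 (shut) to 1 (fully open). A call has 1 to 20 rows; each row is the pose to reach, as a shift and turn from the pose measured when the call began, along the tool's axes at that moment; what a row does not reach only later rows make up. A row lasts 1/10 s, in which the tool goes at most 50 mm and 8.59 degrees, less where a joint would pass 70% of its speed; a pose out of reach is approached as far as the arm can. A call with a gripper value outside its range is refused whole. The fingers move at their own pace and stop on an object; the grip force is fixed at half the most. Time passes only in rows, so rows that repeat a pose let the fingers close. It gives the time, the measured TCP pose, the force and the opening at its end, in the units of the state.
- arm.read_state(): the state, without advancing time (a new reading comes with each control period).
- optics.get_image(name): name is "scene" or "top"; returns a dict with "frame" (384x512x3 uint8, red, green, blue), "mtx" (3x3 intrinsics, pixels), "xyz" and "attitude" of the camera in the world. Camera axes: x right, y down, z forward; pixel columns grow to the right and rows downward; lengths in mm; the calibration is good to about 2 mm. A picture is of the moment at which its call begins. There is no depth.
- job_done(): hands the job in, once; it reports no verdict.
Trained networks look in the newest picture that a camera, given by its name, has taken for a name from the list of things; names that differ only in an ending like _2 or _b are one class to them, and where a whole thing is asked for, a point or a joint stands for the part that bears it (a point fixed in the world has none). Each returns a list of dicts, best first, with "score" (0 to 1); they miss things now and then, are a little off and sometimes report something else, mostly with a low value. They report only what shows in the picture. A call takes as long as a camera call. They do not tell look-alikes from the thing itself.
- spotter.look_for(camera, thing): "centre" ([x, y, z] in mm, in the coordinates of the camera as it stood for that picture, good to about 4 mm: the middle of the surface that is visible of it).
The state is a dict: "clock": time; "joints": joint angles; "joint_vel": joint speeds; "joint_efforts": joint torques, N m; "position": TCP position; "ee_rot": TCP orientation; "contact_force": force on the tool from outside, world axes, zero at the start; "wrist_torque": the same for the moment, N m; "gripper_width": finger opening in mm.
Only numpy, scipy, OpenCV 4.12 (cv2) and the standard library are available. Lean on these libraries where they do the work, as an engineer would, in place of code of your own. Each camera call takes 0.05 s, during which the arm holds its last target. There are 200 camera calls.

TASK

Push the aluminium template by its far stepped corner until its opposite, notched corner sits on the steel peg, then, keeping that notch on the peg, push the corner round so that the template turns counter-clockwise until its short edge bears on the brass sprung stop. Lean on the stop firmly but gently for half a second (about 10 newtons, never over 20; no more than 25 on the peg), let go so the template rests square, and then swing the red turn-button fully across the template's edge. Leave everything else on the bench as it is.

Things in the scene. Friction and masses are not known exactly. Their poses are not given: they have to be found in the camera images.
- jig: Fixed drilling jig: plywood board 340 mm (its x) by 260 mm (its y), 18 mm thick, on the bench; its place varies. Origin on the bench top under the centre of the template when that is home; the board's upper face is 18 mm above it. Carries the peg, the sprung stop and the turn-button. Home, the template's x and y axes are parallel to the jig's
- peg: Fixed upright steel peg, 12 mm diameter, 24 mm tall, in a brass collar. Origin on its axis at the board's upper face, at (-68, -36) mm in the jig's x, y
- template: Loose aluminium plate 160 mm (x) by 96 mm (y), 10 mm thick, 0.3 to 0.55 kg, flat on the board. Its -x -y corner (notch) and +x +y corner (push step) are cut away as square 18 x 18 mm steps. Origin: underside of the notch's seat point. Starts 12 to 25 mm off the peg to the jig's +x (within 5 mm in y), turned 0.4 to 0.65 rad clockwise from home: it must turn counter-clockwise
- notch (a point): The notch's seat point, half-way up the thickness: where the peg's axis comes when the peg touches both faces of the notch step (6 mm from each face)
- push_step (a point): Inner corner of the push step, where its two 18 mm faces (one facing the template's +x, one +y) meet, half-way up the thickness; (130, 66) mm from the notch point in the template's x, y. A finger in this step can push the plate to the peg and round it. Free, it slides with 1 to 4 N; turning it about the peg takes some 0.12 N m
- plate_center (a point): Centre of the template, half-way up its thickness
- stop: Brass shoe, 18 mm wide, of the sprung stop (blue block), at the jig's -x side. Its origin is on its face at the board's upper face; the face looks to the jig's +x; the +y end of the template's short -x edge lies flat on it when home. The spring holds it forward with 5 N, then gives 1 mm per 4 N, 6 mm at most. Let go, it pushes the template back to nearly square
- stop_face (a point): Middle of the stop shoe's face, 6 mm above the board; 79 mm from the peg axis in the jig's y. When pressed, the template bears on it with its full corner, 84 mm from the peg in y
- button (a joint): Red turn-button on a brass post beside the template, rad: 0 = parked along the jig's +x; grows clockwise seen from above; 1.57 = pointing to the jig's -y, across the template's edge, 3.5 mm above it; end stop 1.62. Friction hinge, about 1.5 N at the stub, stays where left. Starts at 0 to 0.3
- button_stub (a point): Centre of the black upright stub (14 mm diameter, from 43.5 to 73.5 mm above the bench) on the turn-button, 50 mm from its pivot; push or pinch it to turn the button. The red arm under it is 62 mm long, 18 mm wide, 12 mm thick
- button_pivot (a point): Turn-button's pivot axis, at stub height; at (-20, 82) mm in the jig's x, y
- tin: Bystander, leave alone: closed round brass tin of small pins, 48 mm across, 26 mm high, standing on the jig board
- offcut: Bystander, leave alone: maple offcut 50 x 28 x 16 mm lying on the jig board
- glue: Bystander, leave alone: yellow glue bottle, 52 mm across, 130 mm high
- screwdriver: Bystander, leave alone: screwdriver lying on the bench
- hammer: Bystander, leave alone: hammer lying on the bench
- bridge: Bystander, leave alone: dark wooden guitar bridge, 180 x 30 mm
Things that resemble listed ones, but are neither listed nor needed, are in the scene too. Several things have the shape of the template; the one meant has the colours described above.

How it is judged (in metres and radians):
On the way, in this order (a step that is already met when the one before it is completed fails the run):
1. the notch of the template is seated on the peg (within 3.5 mm) and pressed against it with more than 1 N, the template not yet turned (horizontal distance between notch and peg below 0.0035 m and contact force between template and peg above 1 N and angle between the x axis of template and the x axis of jig, either way round above 0.2 rad), for 0.2 s.
2. the template passes half-way round (0.05 to 0.2 rad from square) with its notch still on the peg (within 5 mm) (horizontal distance between notch and peg below 0.005 m and angle between the x axis of template and the x axis of jig, either way round between 0.05 and 0.2 rad), for 0.05 s.
3. the template bears on the sprung stop with 6 to 16 N for half a second, its notch on the peg (within 4 mm) (horizontal distance between notch and peg below 0.004 m and contact force between template and stop between 6 and 16 N), for 0.4 s.
4. the turn-button is swung across the template's edge (beyond 1.35 rad) (value of joint button above 1.35 rad), for 0.2 s.
At the end, for the whole second after the job is handed in: the template lies flat and still on the board, its notch on the peg (within 5 mm) and its axes square to the jig (within 0.04 rad), against the stop, and the turn-button points across its edge (beyond 1.35 rad) (horizontal distance between notch and peg below 0.005 m and angle between the x axis of template and the x axis of jig, either way round below 0.04 rad and value of joint button above 1.35 rad and linear speed of template below 0.01 m/s and angle between template's own z axis and vertical below 0.03 rad); the robot touches nothing.
It fails at once if the sprung stop is pressed with more than 20 N (contact force between template and stop above 20 N).
It fails at once if the template is pressed on the peg with more than 25 N (contact force between template and peg above 25 N).
It fails at once if a bystander is moved more than 20 mm (distance of any of tin, offcut, glue, screwdriver, hammer, bridge from where it was at the start of the episode above 0.02 m).
It also fails if it takes over 72 s, if anything falls off the work surface, if the arm or the gripper's body presses on something with over 40 N, if the wrist force passes 120 N, or if a joint passes its speed limit or range.

## Working session

There is one attempt and no reset: what is moved stays moved. The work goes in short steps, Python scripts to look and compute and a tool call to move; the robot and the scene stay as the last step left them, time stands still between calls to the robot, and variables do not carry over. Pictures are saved under pics/ and viewed, about 8 in all and at most 12, crops included, and the job is handed in when it is done.

Besides the shell and the picture viewer there is one more tool, called after "Emit:" as name(argument=value, ...) on one line, values as JSON. jog_arm: Moves the arm, as the interface text tells. Its arguments: {"type":"object","properties":{"translation":{"type":"array"},"rot":{"type":"array"},"gripper":{"type":"array"}},"required":["translation","rot","gripper"]}

```bash
ls; mkdir -p pics; cat > h.py <<'E'
import numpy as np, cv2
from scipy.spatial.transform import Rotation as R
from bench import arm, optics, job_done, spotter
def cam(n):
    d=optics.get_image(n); return d
def Rm(d): 
    a=np.array(d["attitude"]); return R.from_quat(a).as_matrix() if a.size==4 else a.reshape(3,3)
def plane(d,u,v,z):
    r=Rm(d)@np.linalg.inv(d["mtx"])@np.array([u,v,1.]); c=np.array(d["xyz"]); return c+r*(z-c[2])/r[2]
def proj(d,p):
    q=np.array(d["mtx"])@(Rm(d).T@(np.array(p)-np.array(d["xyz"]))); return q[:2]/q[2]
E
python3 - <<'E'
from h import *
for n in("top","scene"):
    d=cam(n); cv2.imwrite(f"pics/{n}1.png",cv2.resize(d["frame"][:,:,::-1],None,fx=1.5,fy=1.5))
    print(n,np.round(d["mtx"],1).tolist(),d["xyz"],d["attitude"])
    for t in("peg","template","notch","push_step","plate_center","stop","stop_face","button","button_stub","button_pivot","tin","offcut","glue"):
        for r in spotter.look_for(n,t)[:3]:
            p=Rm(d)@np.array(r["centre"])+np.array(d["xyz"]); print(t,round(r["score"],2),p.round(),proj(d,p).round())
print(arm.read_state())
E
```

```text
pics
top [[366.1, 0.0, 257.3], [0.0, 366.1, 186.2], [0.0, 0.0, 1.0]] [364.54957623  13.34205963 989.94844364] [ 0.71158129 -0.69865129  0.05632557 -0.0486403 ]
peg 0.41 [550. 421.  26.] [101. 168.]
template 0.96 [308. 193.  11.] [184. 262.]
template 0.89 [ 271. -219.   10.] [341. 279.]
template 0.68 [576. -49.  29.] [277. 162.]
notch 0.91 [ 271. -219.   11.] [341. 279.]
notch 0.78 [800. 158.  14.] [204.  83.]
notch 0.67 [577. -51.  31.] [278. 161.]
push_step 0.94 [ 273. -215.   10.] [339. 278.]
push_step 0.92 [575. -52.  28.] [279. 162.]
push_step 0.69 [804. 154.  10.] [206.  83.]
plate_center 0.8 [309. 192.  11.] [184. 261.]
plate_center 0.79 [ 272. -218.    8.] [340. 278.]
plate_center 0.77 [575. -54.  29.] [279. 162.]
stop 0.68 [575. -52.  28.] [279. 162.]
stop 0.68 [ 434. -167.   35.] [322. 215.]
stop 0.44 [ 491. -154.   37.] [317. 194.]
stop_face 0.7 [ 436. -166.   35.] [322. 214.]
button 0.59 [459. -68.  47.] [285. 204.]
button_stub 0.65 [461. -66.  42.] [284. 204.]
button_pivot 0.56 [464. -62.  46.] [282. 203.]
tin 0.85 [ 613. -203.   44.] [336. 148.]
tin 0.63 [576. -52.  32.]
[... 1369 characters left out ...]
] [118. 194.]
{'clock': 1.4, 'joints': array([-9.13388388e-01,  3.84702464e-01,  7.92041036e-03,  1.32309299e-05,
       -1.19399293e+00, -2.58608775e-01]), 'joint_vel': array([ 0.00039441,  0.00113008,  0.00067584, -0.00076204, -0.00044615,
       -0.00013752]), 'joint_efforts': array([ 1.07935437e-03, -3.92084920e+01,  1.88618535e+01,  4.19069678e+00,
       -3.37126694e-04, -2.38182781e-05]), 'position': array([ 242.71985492, -575.93603839,  231.32055881]), 'ee_rot': array([ 0.6931043 ,  0.14006543, -0.14006656, -0.69308691]), 'contact_force': array([-0.27354748, -0.07745208,  0.48287459]), 'wrist_torque': array([ 0.03810578,  0.0472842 , -0.04426917]), 'gripper_width': 84.96738977432706}
```

```bash
ls -la pics
```

```text
total 1128
drwxr-xr-x 2 agent agent   4096 Dec  4 18:45 .
drwxr-xr-x 3 agent agent   4096 Dec  4 18:45 ..
-rw-r--r-- 1 agent agent 557396 Dec  4 18:45 scene1.png
-rw-r--r-- 1 agent agent 582798 Dec  4 18:45 top1.png
```

```bash
python3 - <<'E'
from h import *
d=cam("top"); np.save("top1.npy",d,allow_pickle=True)
f=d["frame"][110:250,215:375,::-1]; cv2.imwrite("pics/top_crop.png",cv2.resize(f,None,fx=4.25,fy=4.25,interpolation=cv2.INTER_CUBIC))
E
```

```text
(no output)
```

View pics/top_crop.png

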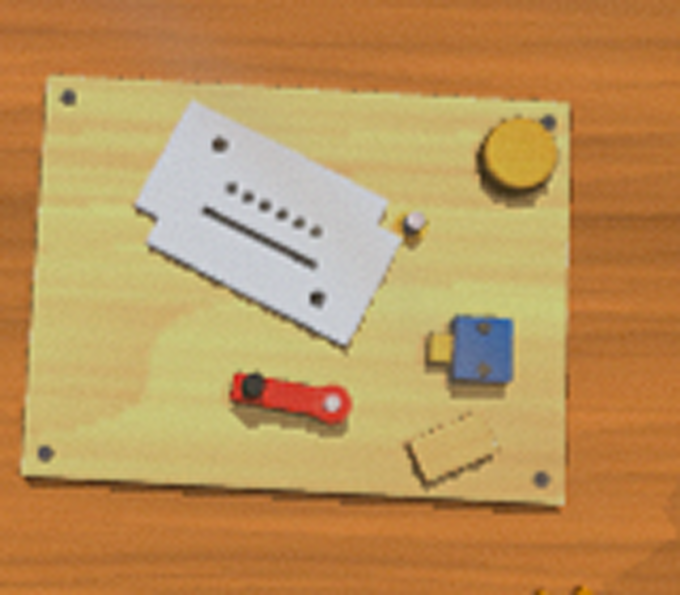

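View pics/scene1.png

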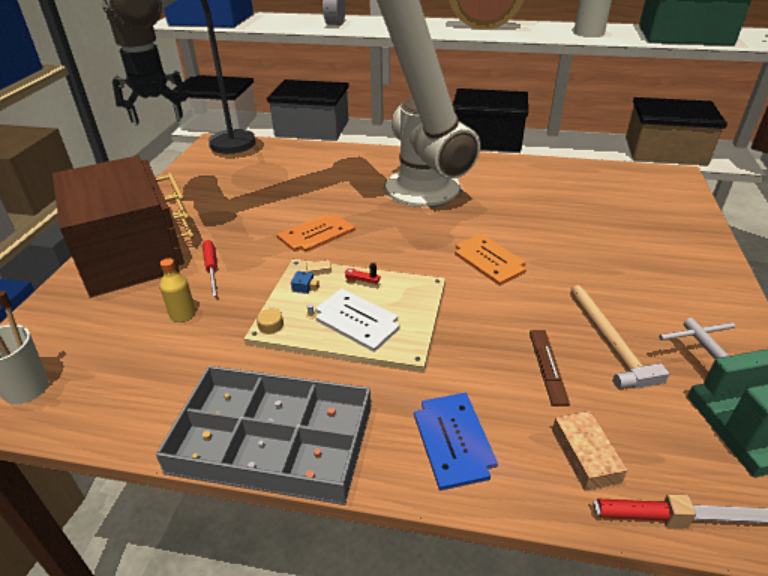

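```bash
cat > fit.py <<'E'
from h import *
from scipy.optimize import least_squares
d=np.load("top1.npy",allow_pickle=True).item()
px=lambda a:(np.array(a,float)+.5)/4.25-.5+np.array([215,110])
T={(148,-12):(195,100),(148,66):(135,207),(130,66):(157,217),(130,84):(148,243),(-12,84):(347,347),(-12,6):(402,237),(6,6):(380,224),(6,-12):(388,204)}
J={(-68,-36,42):(414,219),(-20,82,48):(332,402)}
def rot(a):c,s=np.cos(a),np.sin(a);return np.array([[c,-s],[s,c]])
def model(p,q,off,a): return rot(a)@np.array(q)+np.array(off)
def res(p):
    r=[]
    for q,m in T.items(): r+=list(proj(d,[*model(p,q,p[3:5],p[5]),28])-px(m))
    for q,m in J.items(): r+=list(proj(d,[*model(p,q[:2],p[:2],p[2]),q[2]])-px(m))
    # stop face middle
    r+=list(proj(d,[*model(p,(-80,43),p[:2],p[2]),30])-px((429,348)))
    for m1,m2,k in(((48,77),(570,102),0),((48,77),(26,472),1)):
        w=plane(d,*px(m2),18)-plane(d,*px(m1),18); e=np.arctan2(w[1],w[0])+np.pi/2*(1 if k==0 else -0)
        e=np.arctan2(w[1],w[0])-p[2]-(np.pi if k==0 else np.pi/2); r.append(40*np.arctan2(np.sin(e),np.cos(e)))
    return np.array(r)
s=least_squares(res,[500,-60,1.57,530,-100,1.1],loss="soft_l1",f_scale=.5); p=s.x
print(p.round(3),res(p).round(2))
peg=model(p,(-68,-36),p[:2],p[2]); print("peg",peg,"rel angle",p[5]-p[2],"notch-peg in jig",rot(-p[2])@(p[3:5]-peg))
print("step",model(p,(130,66),p[3:5],p[5]),"pivot",model(p,(-20,82),p[:2],p[2]))
st=plane(d,*px((253,382)),73.5)[:2]; v=rot(-p[2])@(st-model(p,(-20,82),p[:2],p[2])); print("stub",st,v,np.hypot(*v),"btn",-np.arctan2(v[1],v[0]))
E
python3 fit.py; python3 - <<'E'
from h import *
print(R.from_quat(arm.read_state()["ee_rot"]).as_matrix().round(3))
E
```

```text
[ 542.59   -70.902    1.544  577.611 -126.923    1.105] [-0.73 -0.09 -0.07 -0.44  0.68  0.27 -0.34 -0.03  0.12 -0.01  0.26  0.4
 -0.55  0.39  0.56 -0.69  0.08 -0.06  0.2   0.15 -0.32 -0.09 -0.05  0.14]
peg [ 576.7354487  -139.85239749] rel angle -0.43874243176619654 notch-peg in jig [12.94865978 -0.52538513]
step [577.03506299  18.87051945] pivot [460.07877048 -88.67408738]
stub [468.87781241 -38.4952103 ] [50.39878317 -7.43676664] 50.9445074912423 btn 0.146501278719447
[[ 0.922  0.    -0.388]
 [ 0.388 -0.     0.922]
 [ 0.    -1.    -0.   ]]
```

Emit:
jog_arm(translation=[[10.82,2.03,8.91],[10.82,2.03,8.91],[10.82,2.03,8.91],[10.82,2.03,8.91],[10.82,2.03,8.91],[10.82,2.03,8.91],[10.82,2.03,8.91],[10.82,2.03,8.91],[10.82,2.03,8.91],[10.82,2.03,8.91],[10.82,2.03,8.91],[10.82,2.03,8.91],[10.82,2.03,8.91],[10.82,2.03,8.91],[10.82,2.03,8.91],[10.82,2.03,8.91],[10.82,2.03,8.91],[10.82,2.03,8.91],[10.82,2.03,8.91],[10.82,2.03,8.91]], rot=[[0,-5.06,0],[0,-5.06,0],[0,-5.06,0],[0,-5.06,0],[0,-5.06,0],[0,-5.06,0],[0,-5.06,0],[0,-5.06,0],[0,-5.06,0],[0,-5.06,0],[0,-5.06,0],[0,-5.06,0],[0,-5.06,0],[0,-5.06,0],[0,-5.06,0],[0,-5.06,0],[0,-5.06,0],[0,-5.06,0],[0,-5.06,0],[0,-5.06,0]], gripper=[0,0,0,0,0,0,0,0,0,0,0,0,0,0,0,0,0,0,0,0])

```text
clock: 3.45
position: [568.1, 43.7, 130.3]
ee_rot: [0.602, 0.371, -0.371, -0.602]
contact_force: [-0.8, 0.3, -0.2]
gripper_width: -0.4
```

Emit:
jog_arm(translation=[[0,0.6,0],[0,1.2,0],[0,1.7,0],[0,2.0,0],[0,2.18,0],[0,2.18,0],[0,2.18,0]], rot=[[0,0,0],[0,0,0],[0,0,0],[0,0,0],[0,0,0],[0,0,0],[0,0,0]], gripper=[0,0,0,0,0,0,0])

```text
clock: 4.15
position: [568.7, 43.7, 22.0]
ee_rot: [0.602, 0.371, -0.37, -0.602]
contact_force: [0.1, -0.0, -0.1]
gripper_width: -0.2
```

```bash
python3 - <<'E'
from h import *
s=arm.read_state();print(s["position"],s["contact_force"],R.from_quat(s["ee_rot"]).as_matrix().round(3).tolist())
d=cam("scene"); np.save("sc2.npy",d,allow_pickle=True)
a=cv2.resize(d["frame"][150:250,160:310,::-1],None,fx=5,fy=5,interpolation=cv2.INTER_CUBIC)
cv2.imwrite("pics/c2.png",a)
print((np.array(proj(d,[577,18.9,28]))-[160,150])*5)
E
```

```text
[568.72657013  43.71021588  21.99241976] [ 0.09574665 -0.02701458 -0.08277737] [[0.45, 0.002, -0.893], [0.893, 0.0, 0.45], [0.001, -1.0, -0.001]]
[502.67717609 318.82735526]
```

View pics/c2.png

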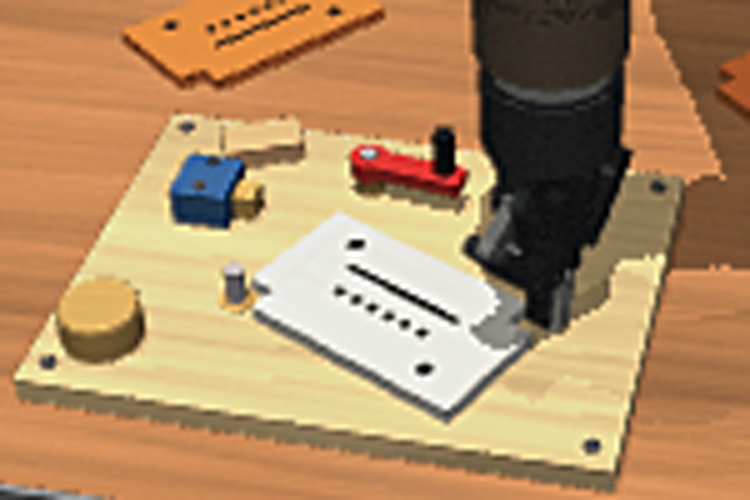

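Emit:
jog_arm(translation=[[-0.06,0,0],[-0.1,0,0],[-0.1,0,-0.04],[-0.1,0,-0.06],[-0.1,0,-0.08],[-0.1,0,-0.08]], rot=[[0,0,0],[0,0,0],[0,0,0],[0,0,0],[0,0,0],[0,0,0]], gripper=[0,0,0,0,0,0])

```text
clock: 4.8
position: [570.5, 37.6, 22.3]
ee_rot: [0.602, 0.372, -0.37, -0.602]
contact_force: [-0.8, -0.8, 0.0]
gripper_width: -0.3
```

Emit:
jog_arm(translation=[[0,0,-0.03],[0,0,-0.06],[0,0,-0.06],[0,0,-0.06]], rot=[[0,0,0],[0,0,0],[0,0,0],[0,0,0]], gripper=[0,0,0,0])

```text
clock: 5.2
position: [573.1, 36.2, 22.3]
ee_rot: [0.602, 0.372, -0.37, -0.602]
contact_force: [0.3, -0.4, -0.2]
gripper_width: 0.1
```

```bash
cat > st.py <<'E'
from h import *
a=[arm.read_state() for _ in range(1)][0]
M=R.from_quat(a["ee_rot"]).as_matrix(); print(a["clock"],a["position"].round(2),"F tool",(M.T@a["contact_force"]).round(2))
tx=np.array([577.6,-126.9]);c,s=np.cos(1.105),np.sin(1.105);v=a["position"][:2]-tx
print("in templ0",(c*v[0]+s*v[1]).round(1),(-s*v[0]+c*v[1]).round(1),"yaw",np.arctan2(M[1,0],M[0,0]).round(3))
peg=np.array([576.7,-139.9]);c,s=np.cos(1.544),np.sin(1.544);v=a["position"][:2]-peg
print("in jig rel peg",(c*v[0]+s*v[1]).round(1),(-s*v[0]+c*v[1]).round(1))
E
python3 st.py
```

```text
5.2 [573.1   36.17  22.27] F tool [-0.2   0.17 -0.46]
in templ0 143.7 77.3 yaw 1.104
in jig rel peg 175.9 8.3
```

Emit:
jog_arm(translation=[[0,0,-0.02],[0,0,-0.04],[0,0,-0.06],[0,0,-0.06]], rot=[[0,0,0],[0,0,0],[0,0,0],[0,0,0]], gripper=[0,0,0,0])

```text
clock: 5.6
position: [575.9, 34.8, 22.2]
ee_rot: [0.602, 0.372, -0.37, -0.602]
contact_force: [0.2, -0.0, 0.3]
gripper_width: -0.1
```

```bash
python3 st.py
```

```text
5.6 [575.94  34.76  22.24] F tool [ 0.03 -0.26 -0.16]
in templ0 143.7 74.1 yaw 1.104
in jig rel peg 174.6 5.4
```

Emit:
jog_arm(translation=[[0,0,-0.02],[0,0,-0.04],[0,0,-0.04]], rot=[[0,0,0],[0,0,0],[0,0,0]], gripper=[0,0,0])

```text
clock: 5.9
position: [577.5, 34.0, 22.2]
ee_rot: [0.602, 0.371, -0.37, -0.602]
contact_force: [-0.7, 1.1, 0.8]
gripper_width: 0.1
```

```bash
python3 st.py; python3 - <<'E'
from h import *
d=cam("scene")
cv2.imwrite("pics/c3.png",cv2.resize(d["frame"][180:240,220:300,::-1],None,fx=9,fy=9,interpolation=cv2.INTER_CUBIC))
E
```

```text
5.9 [577.53  33.95  22.22] F tool [ 0.63 -0.78  1.11]
in templ0 143.7 72.3 yaw 1.104
in jig rel peg 173.8 3.8
```

View pics/c3.png

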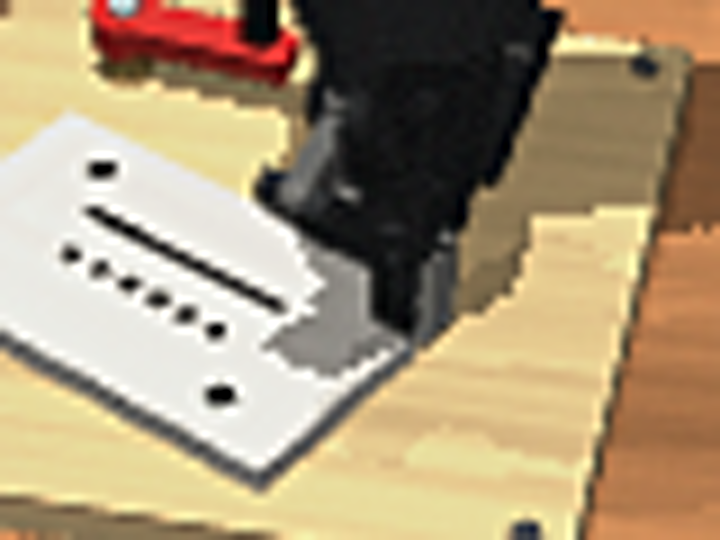

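Emit:
jog_arm(translation=[[-0.02,0,0],[-0.04,0,0],[-0.05,0,0],[-0.05,0,0]], rot=[[0,0,0],[0,0,0],[0,0,0],[0,0,0]], gripper=[0,0,0,0])

```text
clock: 6.35
position: [576.7, 31.8, 22.3]
ee_rot: [0.602, 0.372, -0.37, -0.602]
contact_force: [0.4, 2.0, -1.1]
gripper_width: 0.3
```

```bash
python3 st.py
```

```text
6.35 [576.71  31.77  22.26] F tool [1.94 1.09 0.51]
in templ0 141.4 72.1 yaw 1.104
in jig rel peg 171.6 4.6
```

Emit:
jog_arm(translation=[[-0.03,0,-0.018],[-0.06,0,-0.034],[-0.09,0,-0.05],[-0.12,0,-0.065],[-0.15,0,-0.078],[-0.17,0,-0.086]], rot=[[0,0,0],[0,0,0],[0,0,0],[0,0,0],[0,0,0],[0,0,0]], gripper=[0,0,0,0,0,0])

```text
clock: 6.95
position: [576.8, 22.1, 22.3]
ee_rot: [0.602, 0.372, -0.37, -0.602]
contact_force: [0.3, 2.5, -0.9]
gripper_width: -0.1
```

```bash
python3 st.py; cat > look.py <<'E'
# refine template pose: white mask polygon vs model, in the top image
from h import *
from scipy.optimize import least_squares
import sys
d=cam("top"); f=d["frame"].astype(int)
m=((f.min(2)>130)&(f.max(2)-f.min(2)<50)).astype(np.uint8); m[:110]=0;m[250:]=0;m[:,:215]=0;m[:,375:]=0
c=max(cv2.findContours(m,cv2.RETR_EXTERNAL,cv2.CHAIN_APPROX_NONE)[0],key=cv2.contourArea)[:,0]
w=np.array([plane(d,u,v,28)[:2] for u,v in c])
poly=np.array([(148,-12),(148,66),(130,66),(130,84),(-12,84),(-12,6),(6,6),(6,-12)],np.float32)
def res(p):
    cc,s=np.cos(p[2]),np.sin(p[2]); q=(w-p[:2])@np.array([[cc,-s],[s,cc]])
    return [cv2.pointPolygonTest(poly.reshape(-1,1,2),(float(a),float(b)),True)-1 for a,b in q]
p0=[float(x) for x in sys.argv[1:4]]
s=least_squares(res,p0,loss="soft_l1",f_scale=1.5,diff_step=1e-4); p=s.x
c_,s_=np.cos(1.544),np.sin(1.544); v=p[:2]-[576.7,-139.9]
print("tmpl",p.round(3),"rel",round(p[2]-1.544,3),"notch-peg jig",(c_*v[0]+s_*v[1]).round(1),(-s_*v[0]+c_*v[1]).round(1),"med|r|",np.median(abs(s.fun)).round(2),len(w))
E
python3 look.py 577 -135 1.105
```

```text
6.95 [576.81  22.12  22.26] F tool [2.34 0.93 0.89]
in templ0 132.8 67.6 yaw 1.104
in jig rel peg 162.0 4.2
tmpl [ 576.651 -139.715    1.091] rel -0.453 notch-peg jig 0.2 0.1 med|r| 0.99 152
```

Emit:
jog_arm(translation=[[-0.018,0,-0.008],[-0.036,0,-0.017],[-0.036,0,-0.017]], rot=[[0,0,0],[0,0,0],[0,0,0]], gripper=[0,0,0])

```text
clock: 7.3
position: [576.7, 19.9, 22.3]
ee_rot: [0.602, 0.372, -0.37, -0.602]
contact_force: [-0.1, 1.8, 0.4]
gripper_width: 0.5
```

```bash
python3 st.py
```

```text
7.3 [576.7   19.9   22.26] F tool [ 1.53 -0.43  0.88]
in templ0 130.8 66.7 yaw 1.103
in jig rel peg 159.7 4.3
```

Emit:
jog_arm(translation=[[-0.009,0,-0.004],[-0.018,0,-0.009],[-0.018,0,-0.009]], rot=[[0,0,0],[0,0,0],[0,0,0]], gripper=[0,0,0])

```text
clock: 7.6
position: [576.8, 19.5, 22.3]
ee_rot: [0.602, 0.372, -0.369, -0.602]
contact_force: [-0.2, 5.0, -1.3]
gripper_width: -0.2
```

```bash
python3 st.py
```

```text
7.6 [576.77  19.52  22.28] F tool [4.42 1.3  2.43]
in templ0 130.4 66.5 yaw 1.103
in jig rel peg 159.4 4.2
```

Emit:
jog_arm(translation=[[-0.018,0,-0.01],[-0.024,0,-0.013],[-0.024,0,-0.013],[-0.024,0,-0.013]], rot=[[0,0,0],[0,0,0],[0,0,0],[0,0,0]], gripper=[0,0,0,0])

```text
clock: 8.0
position: [576.9, 19.4, 22.3]
ee_rot: [-0.602, -0.372, 0.369, 0.602]
contact_force: [-0.7, 6.3, -1.1]
gripper_width: -0.2
```

```bash
python3 st.py;python3 look.py 577 -139 1.105
```

```text
8.0 [576.86  19.37  22.29] F tool [5.33 1.08 3.47]
in templ0 130.4 66.4 yaw 1.103
in jig rel peg 159.2 4.1
tmpl [ 574.138 -144.042    1.079] rel -0.465 notch-peg jig -4.2 2.5 med|r| 1.31 156
```

```bash
python3 - <<'E'
from h import *
a=[]
for n,(u0,v0) in(("scene",(195,190)),("top",(290,140))):
    d=cam(n); a.append(cv2.resize(d["frame"][v0:v0+45,u0:u0+40,::-1],None,fx=10,fy=10,interpolation=cv2.INTER_CUBIC))
cv2.imwrite("pics/c4.png",np.hstack(a))
E
```

```text
(no output)
```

View pics/c4.png

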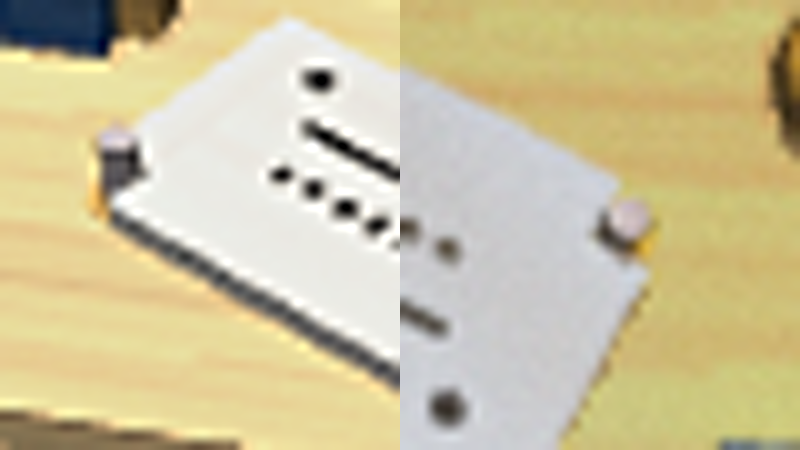

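```bash
cat > arc.py <<'E'
import numpy as np,sys
x0,y0,x1,y1,tot,n=map(float,sys.argv[1:]); n=int(n)
T=[];Q=[]
for k in range(1,n+1):
    f=tot*k/n; c,s=np.cos(f),np.sin(f)
    T.append([round((c*x1-s*y1-x0)/50,3),0,round((s*x1+c*y1-y0)/50,3)]); Q.append([0,round(-np.degrees(f)/8,3),0])
print(T);print(Q)
E
python3 arc.py 141 72.3 140.8 73.6 0.24 12
```

```text
[[np.float64(-0.034), 0, np.float64(0.082)], [np.float64(-0.065), 0, np.float64(0.137)], [np.float64(-0.097), 0, np.float64(0.192)], [np.float64(-0.131), 0, np.float64(0.246)], [np.float64(-0.165), 0, np.float64(0.3)], [np.float64(-0.2), 0, np.float64(0.353)], [np.float64(-0.237), 0, np.float64(0.405)], [np.float64(-0.274), 0, np.float64(0.456)], [np.float64(-0.313), 0, np.float64(0.506)], [np.float64(-0.353), 0, np.float64(0.556)], [np.float64(-0.393), 0, np.float64(0.605)], [np.float64(-0.435), 0, np.float64(0.653)]]
[[0, np.float64(-0.143), 0], [0, np.float64(-0.286), 0], [0, np.float64(-0.43), 0], [0, np.float64(-0.573), 0], [0, np.float64(-0.716), 0], [0, np.float64(-0.859), 0], [0, np.float64(-1.003), 0], [0, np.float64(-1.146), 0], [0, np.float64(-1.289), 0], [0, np.float64(-1.432), 0], [0, np.float64(-1.576), 0], [0, np.float64(-1.719), 0]]
```

Emit:
jog_arm(translation=[[-0.034,0,0.082],[-0.065,0,0.137],[-0.097,0,0.192],[-0.131,0,0.246],[-0.165,0,0.3]], rot=[[0,-0.143,0],[0,-0.286,0],[0,-0.43,0],[0,-0.573,0],[0,-0.716,0]], gripper=[0,0,0,0,0])

```text
clock: 8.65
position: [559.9, 19.1, 22.5]
ee_rot: [-0.583, -0.403, 0.398, 0.583]
contact_force: [0.9, 4.9, -0.6]
gripper_width: -0.1
```

```bash
python3 st.py;python3 look.py 577 -140 1.19
```

```text
8.65 [559.92  19.07  22.45] F tool [4.88 0.65 0.89]
in templ0 122.5 81.4 yaw 1.205
in jig rel peg 158.5 21.0
tmpl [ 575.62  -143.8      1.162] rel -0.382 notch-peg jig -3.9 1.0 med|r| 2.78 217
```

```bash
python3 arc.py 141 73.6 140.8 73.6 0.16 8 | sed 's/np.float64(\([^)]*\))/\1/g'; python3 arc.py 141 73.6 140.8 73.6 0.12 8 | sed 's/np.float64(\([^)]*\))/\1/g'
```

```text
[[-0.034, 0, 0.056], [-0.065, 0, 0.111], [-0.097, 0, 0.166], [-0.131, 0, 0.22], [-0.165, 0, 0.274], [-0.2, 0, 0.327], [-0.237, 0, 0.379], [-0.274, 0, 0.43]]
[[0, -0.143, 0], [0, -0.286, 0], [0, -0.43, 0], [0, -0.573, 0], [0, -0.716, 0], [0, -0.859, 0], [0, -1.003, 0], [0, -1.146, 0]]
[[-0.026, 0, 0.042], [-0.049, 0, 0.084], [-0.073, 0, 0.125], [-0.097, 0, 0.166], [-0.122, 0, 0.207], [-0.148, 0, 0.247], [-0.174, 0, 0.287], [-0.2, 0, 0.327]]
[[0, -0.107, 0], [0, -0.215, 0], [0, -0.322, 0], [0, -0.43, 0], [0, -0.537, 0], [0, -0.645, 0], [0, -0.752, 0], [0, -0.859, 0]]
```

Emit:
jog_arm(translation=[[-0.034,0,0.056],[-0.065,0,0.111],[-0.097,0,0.166],[-0.131,0,0.22],[-0.165,0,0.274],[-0.2,0,0.327],[-0.237,0,0.379],[-0.274,0,0.43]], rot=[[0,-0.143,0],[0,-0.286,0],[0,-0.43,0],[0,-0.573,0],[0,-0.716,0],[0,-0.859,0],[0,-1.003,0],[0,-1.146,0]], gripper=[0,0,0,0,0,0,0,0])

```text
clock: 9.5
position: [534.2, 14.2, 22.5]
ee_rot: [-0.548, -0.449, 0.444, 0.548]
contact_force: [-0.3, 6.3, 0.4]
gripper_width: 0.3
```

```bash
python3 st.py; python3 - <<'E'
from h import *
a=[]
for n,(u0,v0) in(("scene",(195,175)),("top",(260,140))):
    d=cam(n); a.append(cv2.resize(d["frame"][v0:v0+60,u0:u0+75,::-1],None,fx=5.3,fy=5.3,interpolation=cv2.INTER_CUBIC))
cv2.imwrite("pics/c5.png",np.hstack(a))
E
```

```text
9.5 [534.15  14.18  22.48] F tool [ 6.1  -0.37  1.6 ]
in templ0 106.5 102.2 yaw 1.367
in jig rel peg 152.9 46.7
```

View pics/c5.png

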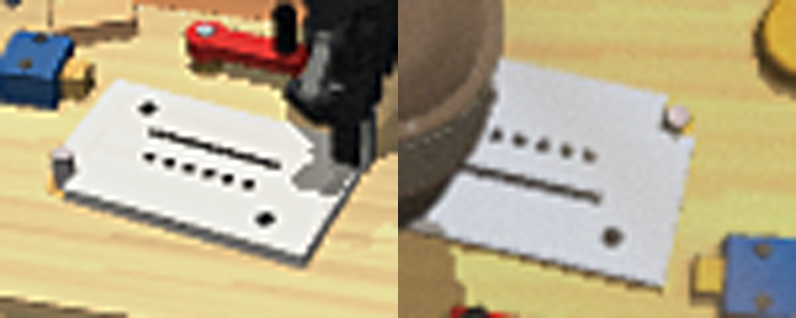

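Emit:
jog_arm(translation=[[-0.026,0,0.042],[-0.049,0,0.084],[-0.073,0,0.125],[-0.097,0,0.166],[-0.122,0,0.207],[-0.148,0,0.247],[-0.174,0,0.287]], rot=[[0,-0.107,0],[0,-0.215,0],[0,-0.322,0],[0,-0.43,0],[0,-0.537,0],[0,-0.645,0],[0,-0.752,0]], gripper=[0,0,0,0,0,0,0])

```text
clock: 10.3
position: [517.2, 8.5, 22.4]
ee_rot: [-0.524, -0.477, 0.473, 0.524]
contact_force: [-0.5, 6.4, 1.3]
gripper_width: 0.1
```

```bash
python3 st.py; python3 arc.py 141 73.6 140.8 73.6 0.06 6 | sed 's/np.float64(\([^)]*\))/\1/g'
```

```text
10.3 [517.24   8.51  22.42] F tool [ 6.34 -1.3   1.16]
in templ0 93.9 114.7 yaw 1.473
in jig rel peg 146.8 63.4
[[-0.019, 0, 0.028], [-0.034, 0, 0.056], [-0.049, 0, 0.084], [-0.065, 0, 0.111], [-0.081, 0, 0.139], [-0.097, 0, 0.166]]
[[0, -0.072, 0], [0, -0.143, 0], [0, -0.215, 0], [0, -0.286, 0], [0, -0.358, 0], [0, -0.43, 0]]
```

Emit:
jog_arm(translation=[[-0.015,0,0.048],[-0.034,0,0.076],[-0.049,0,0.104],[-0.055,0,0.121],[-0.055,0,0.121]], rot=[[0,-0.072,0],[0,-0.143,0],[0,-0.215,0],[0,-0.25,0],[0,-0.25,0]], gripper=[0,0,0,0,0])

```text
clock: 10.8
position: [510.8, 6.1, 22.5]
ee_rot: [-0.515, -0.486, 0.482, 0.516]
contact_force: [0.7, 1.8, 0.3]
gripper_width: 0.2
```

```bash
python3 st.py
```

```text
10.8 [510.78   6.06  22.45] F tool [ 1.8  -0.33 -0.54]
in templ0 88.8 119.4 yaw 1.508
in jig rel peg 144.1 69.8
```

Emit:
jog_arm(translation=[[-0.014,0,0.029],[-0.028,0,0.058],[-0.042,0,0.086],[-0.042,0,0.086]], rot=[[0,-0.072,0],[0,-0.143,0],[0,-0.215,0],[0,-0.215,0]], gripper=[0,0,0,0])

```text
clock: 11.2
position: [506.7, 4.5, 22.5]
ee_rot: [-0.508, -0.494, 0.49, 0.508]
contact_force: [1.7, 4.0, -0.8]
gripper_width: -0.0
```

```bash
python3 st.py
```

```text
11.2 [506.7    4.54  22.5 ] F tool [ 4.07  0.85 -1.55]
in templ0 85.6 122.4 yaw 1.538
in jig rel peg 142.5 73.8
```

Emit:
jog_arm(translation=[[-0.02,0,0.006],[-0.03,0,0.0],[-0.04,0,0.0],[-0.04,0,0]], rot=[[0,0,0],[0,0,0],[0,0,0],[0,0,0]], gripper=[0,0,0,0])

```text
clock: 11.6
position: [506.7, 3.9, 22.5]
ee_rot: [-0.508, -0.494, 0.489, 0.508]
contact_force: [-0.4, 9.4, 0.5]
gripper_width: 0.1
```

```bash
python3 st.py
```

```text
11.6 [506.71   3.9   22.47] F tool [ 9.34 -0.43  0.73]
in templ0 85.0 122.1 yaw 1.538
in jig rel peg 141.9 73.8
```

Emit:
jog_arm(translation=[[-0.035,0,0],[-0.045,0,0],[-0.052,0,0],[-0.052,0,0],[-0.052,0,0],[-0.052,0,0]], rot=[[0,0,0],[0,0,0],[0,0,0],[0,0,0],[0,0,0],[0,0,0]], gripper=[0,0,0,0,0,0])

```text
clock: 12.2
position: [506.8, 3.7, 22.5]
ee_rot: [-0.507, -0.495, 0.488, 0.509]
contact_force: [-1.9, 15.6, 1.1]
gripper_width: -0.1
```

```bash
python3 st.py
```

```text
12.2 [506.76   3.67  22.51] F tool [15.52 -0.96  2.38]
in templ0 84.8 121.9 yaw 1.538
in jig rel peg 141.6 73.8
```

Emit:
jog_arm(translation=[[-0.047,0,0.004],[-0.047,0,0.006],[-0.047,0,0.006],[-0.047,0,0.006],[-0.047,0,0.006],[-0.047,0,0.006]], rot=[[0,0,0],[0,0,0],[0,0,0],[0,0,0],[0,0,0],[0,0,0]], gripper=[0,0,0,0,0,0])

```text
clock: 12.8
position: [506.8, 3.7, 22.6]
ee_rot: [-0.507, -0.496, 0.487, 0.509]
contact_force: [-1.2, 14.2, 0.5]
gripper_width: -0.4
```

```bash
python3 st.py; python3 - <<'E'
from h import *
a=[]
for n,(u0,v0) in(("scene",(195,175)),("top",(260,150))):
    d=cam(n); a.append(cv2.resize(d["frame"][v0:v0+60,u0:u0+75,::-1],None,fx=5.3,fy=5.3,interpolation=cv2.INTER_CUBIC))
cv2.imwrite("pics/c6.png",np.hstack(a))
E
```

```text
12.8 [506.77   3.68  22.56] F tool [14.18 -0.36  1.69]
in templ0 84.9 121.9 yaw 1.538
in jig rel peg 141.7 73.8
```

View pics/c6.png

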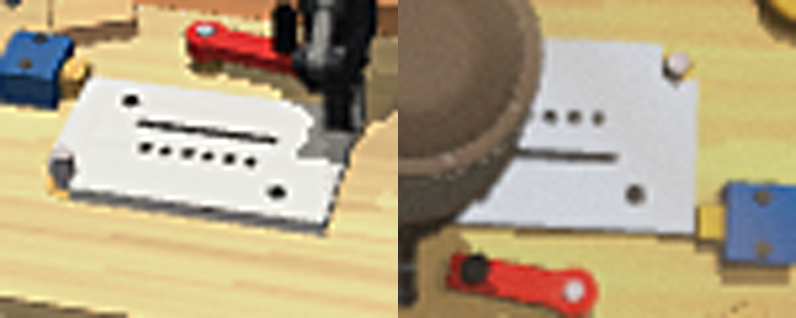

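Emit:
jog_arm(translation=[[-0.041,0,0.01],[-0.041,0,0.02],[-0.041,0,0.02],[-0.041,0,0.02],[-0.041,0,0.02],[-0.041,0,0.02]], rot=[[0,-0.07,0],[0,-0.14,0],[0,-0.14,0],[0,-0.14,0],[0,-0.14,0],[0,-0.14,0]], gripper=[0,0,0,0,0,0])

```text
clock: 13.5
position: [506.2, 3.7, 22.6]
ee_rot: [-0.502, -0.502, 0.491, 0.504]
contact_force: [-0.6, 12.4, -0.3]
gripper_width: -0.1
```

```bash
python3 st.py
```

```text
13.5 [506.22   3.66  22.57] F tool [12.38  0.42  0.79]
in templ0 84.6 122.4 yaw 1.557
in jig rel peg 141.6 74.3
```

Emit:
jog_arm(translation=[[-0.044,0,0.015],[-0.048,0,0.02],[-0.048,0,0.02],[-0.048,0,0.02],[-0.048,0,0.02],[-0.048,0,0.02],[-0.048,0,0.02]], rot=[[0,0,0],[0,0,0],[0,0,0],[0,0,0],[0,0,0],[0,0,0],[0,0,0]], gripper=[0,0,0,0,0,0,0])

```text
clock: 14.2
position: [505.9, 3.5, 22.6]
ee_rot: [-0.502, -0.503, 0.49, 0.505]
contact_force: [-0.5, 14.1, -0.7]
gripper_width: 0.1
```

```bash
python3 st.py
```

```text
14.2 [505.9    3.47  22.63] F tool [14.03  0.9   0.71]
in templ0 84.3 122.6 yaw 1.557
in jig rel peg 141.4 74.6
```

Emit:
jog_arm(translation=[[-0.02,0,0],[0.01,0,0],[0.06,0,0],[0.16,0,0],[0.24,0,0],[0.24,0,0],[0.24,-0.5,0],[0.24,-1.0,0],[0.24,-1.4,0],[0.24,-1.4,0]], rot=[[0,0,0],[0,0,0],[0,0,0],[0,0,0],[0,0,0],[0,0,0],[0,0,0],[0,0,0],[0,0,0],[0,0,0]], gripper=[0,0,0,0,0,0,0,0,0,0])

```text
clock: 15.2
position: [506.9, 14.6, 95.6]
ee_rot: [0.503, 0.505, -0.488, -0.503]
contact_force: [1.3, -1.2, 0.7]
gripper_width: 0.5
```

Emit:
jog_arm(translation=[[-0.4,0,0.4],[-0.8,0,0.8],[-1.12,0,1.13],[-1.12,0,1.13],[-1.12,0,1.13]], rot=[[0,0,0],[0,0,0],[0,0,0],[0,0,0],[0,0,0]], gripper=[0,0,0,0,0])

```text
clock: 15.7
position: [449.5, -41.0, 93.3]
ee_rot: [0.503, 0.505, -0.488, -0.504]
contact_force: [-0.5, 0.5, 0.7]
gripper_width: -0.1
```

```bash
python3 st.py; python3 - <<'E'
from h import *
a=[]
for n,(u0,v0) in(("scene",(195,160)),("top",(250,150))):
    d=cam(n); a.append(cv2.resize(d["frame"][v0:v0+75,u0:u0+75,::-1],None,fx=5.3,fy=5.3,interpolation=cv2.INTER_CUBIC))
cv2.imwrite("pics/c7.png",np.hstack(a))
E
```

```text
15.7 [449.46 -41.01  93.33] F tool [ 0.53 -0.71  0.51]
in templ0 19.2 153.1 yaw 1.557
in jig rel peg 95.4 129.8
```

View pics/c7.png

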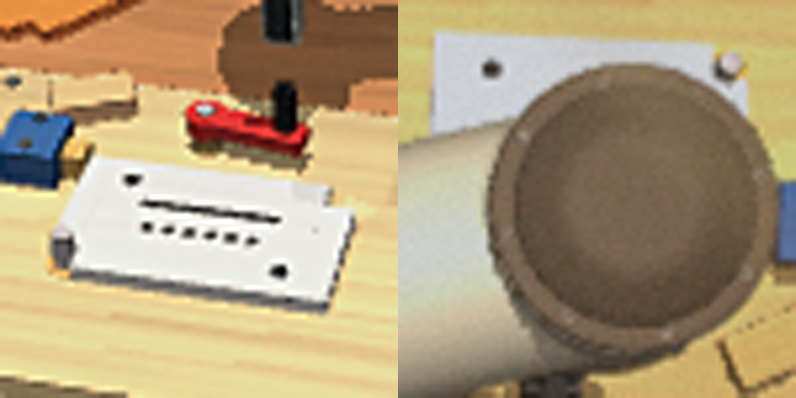

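Emit:
jog_arm(translation=[[0,0.4,0],[0,0.82,0],[0,0.82,0],[0,0.82,0]], rot=[[0,0,0],[0,0,0],[0,0,0],[0,0,0]], gripper=[0,0,0,0])

```text
clock: 16.2
position: [465.1, -39.4, 63.5]
ee_rot: [0.508, 0.515, -0.483, -0.493]
contact_force: [-3.2, -12.7, 61.6]
gripper_width: -0.1
```

Emit:
jog_arm(translation=[[0.016,0,-0.08],[0.032,0,-0.174],[0.0,0,-0.27],[-0.028,0,-0.366],[-0.078,0,-0.453],[-0.128,0,-0.54],[-0.19,0,-0.617],[-0.248,0,-0.694],[-0.33,0,-0.756],[-0.408,0,-0.818],[-0.408,0,-0.818]], rot=[[0,0,0],[0,0,0],[0,0,0],[0,0,0],[0,0,0],[0,0,0],[0,0,0],[0,0,0],[0,0,0],[0,0,0],[0,0,0]], gripper=[0,0,0,0,0,0,0,0,0,0,0])

```text
clock: 17.3
position: [506.9, -59.9, 64.4]
ee_rot: [0.508, 0.515, -0.483, -0.493]
contact_force: [0.1, 0.4, -0.1]
gripper_width: -0.2
```

```bash
python3 st.py; python3 - <<'E'
from h import *
d=cam("scene"); cv2.imwrite("pics/c8.png",cv2.resize(d["frame"][160:235,195:295,::-1],None,fx=6,fy=6,interpolation=cv2.INTER_CUBIC))
E
```

```text
17.3 [506.94 -59.86  64.44] F tool [ 0.36  0.13 -0.07]
in templ0 28.2 93.2 yaw 1.568
in jig rel peg 78.1 71.9
```

View pics/c8.png

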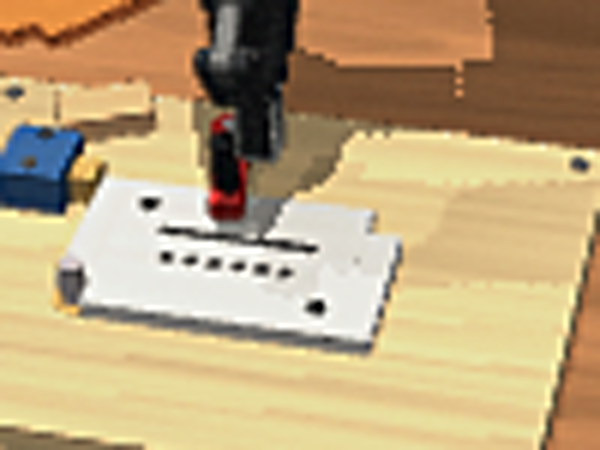

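Emit:
jog_arm(translation=[[-0.04,0,-0.02],[-0.08,0,-0.04],[-0.12,0,-0.06],[-0.15,0,-0.07],[-0.15,0,-0.07]], rot=[[0,0,0],[0,0,0],[0,0,0],[0,0,0],[0,0,0]], gripper=[0,0,0,0,0])

```text
clock: 17.85
position: [510.4, -67.5, 64.7]
ee_rot: [0.508, 0.515, -0.483, -0.493]
contact_force: [-0.2, 1.1, -0.5]
gripper_width: 0.2
```

```bash
python3 st.py
```

```text
17.85 [510.4  -67.51  64.66] F tool [1.07 0.53 0.19]
in templ0 22.9 86.7 yaw 1.568
in jig rel peg 70.6 68.2
```

Emit:
jog_arm(translation=[[-0.02,0,0],[-0.04,0,0],[-0.06,0,0],[-0.06,0,0]], rot=[[0,0,0],[0,0,0],[0,0,0],[0,0,0]], gripper=[0,0,0,0])

```text
clock: 18.25
position: [510.8, -70.5, 64.8]
ee_rot: [0.508, 0.515, -0.483, -0.493]
contact_force: [0.3, 1.3, -1.0]
gripper_width: 0.1
```

```bash
python3 st.py
```

```text
18.25 [510.8  -70.54  64.77] F tool [ 1.24  1.01 -0.23]
in templ0 20.4 85.0 yaw 1.568
in jig rel peg 67.6 67.7
```

Emit:
jog_arm(translation=[[0.1,0,0],[0.4,0,0],[0.8,-0.5,0],[1.2,-1.2,-0.3],[2.0,-2.0,-0.6],[2.8,-2.6,-0.6],[3.6,-2.6,-0.6],[4.4,-2.6,-0.6],[5.0,-2.6,-0.6],[5.0,-2.6,-0.6],[5.0,-2.6,-0.6]], rot=[[0,0,0],[0,0,0],[0,0,0],[0,0,0],[0,0,0],[0,0,0],[0,0,0],[0,0,0],[0,0,0],[0,0,0],[0,0,0]], gripper=[0,0,0,0,0,0,0,0,0,0,0])

```text
clock: 19.35
position: [534.9, 177.7, 199.9]
ee_rot: [0.508, 0.515, -0.484, -0.493]
contact_force: [-0.3, -0.0, -0.1]
gripper_width: 0.5
```

```bash
python3 st.py; python3 look.py 577 -140 1.544; python3 - <<'E'
from h import *
a=[]
for n,(u0,v0) in(("scene",(180,160)),("top",(215,120))):
    d=cam(n); a.append(cv2.resize(d["frame"][v0:v0+125,u0:u0+155,::-1],None,fx=2.5 if n=="scene" else 2.5,fy=2.5,interpolation=cv2.INTER_CUBIC))
cv2.imwrite("pics/c9.png",np.hstack(a))
E
```

```text
19.35 [534.93 177.7  199.9 ] F tool [-0.01  0.1   0.33]
in templ0 253.0 174.9 yaw 1.569
in jig rel peg 316.4 50.3
tmpl [ 579.167 -139.727    1.555] rel 0.011 notch-peg jig 0.2 -2.5 med|r| 2.39 263
```

View pics/c9.png

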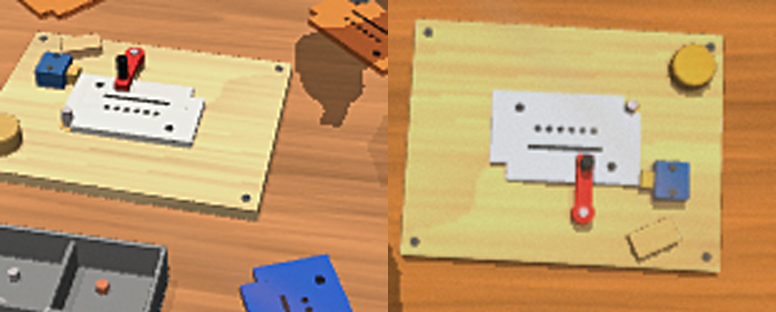

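```bash
python3 -c "
from bench import job_done; print(job_done())"
```

```text
the job is handed in; nothing more can be done
None
```

The template is seated on the peg, turned square against the sprung stop, and the turn-button is across its edge. I handed the job in at about 19.5 s of the 72 s; no verdict is reported.

- **Seating:** I pushed the far step until the notch reached the peg, with about 6 N at the tool. The camera views showed the peg in the notch, with the template still turned about 0.45 rad.
- **Turning and stop:** I then swung the template round the peg and leaned on the stop with 12 to 15.5 N at the tool for over a second. That works out to roughly 7 to 11 N on the stop. The stop force is calculated from lever arms, not measured.
- **Last checks:** After backing off, the final pictures show the template square with its notch on the peg. The outline fit gave 0.011 rad from square and about 2.5 mm from the peg. That fit is rough because the button hides part of the edge. The button points across the edge at about 1.5 rad, by finger position and the picture. The tin and offcut look unmoved, and the robot is clear of everything.

**One thing went wrong:** when I lowered the gripper beside the button stub, the fingers caught something, probably the stub top. The vertical force reached about 62 N. That is below the 120 N wrist limit, but it would break the 40 N limit if the contact counts as the gripper's body. I think it was the fingers, but I can't confirm it. The planned push path then swung the button most of the way at a height about 12 mm above plan, and I pushed it the rest of the way with about 1 N.

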